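# Nest the hallway catch-all pans with their handles fanned

## Robot

A 6-joint arm with a two-finger parallel gripper is mounted at the origin on the work surface. World frame = base frame: x ahead of the robot, y to its left, z up, the work surface at z = 0. Lengths are in m, angles in rad, forces in N, time in s.
With the tool pointing down it reaches from about 0.35 to 0.775 m from the base axis. Payload 7.3 kg.
Tool frame: the origin (TCP) lies at the very end of the fingers, on their centre line; the grasp point (between the pads) lies robot.pinch_z behind it (robot.pinch_z is the distance from the TCP to the grasp point, in m); y points along the fingers, z is the direction in which the jaws open and shut, and the axes are right-handed (so a half turn about y gives the same grasp; the last joint's range is limited). The gripper opens to 92 mm and grips with 3 to 60 N. Pads are 19 mm wide; open, the fingers measure 130 mm over their backs; the gripper's body (75 mm by 190 mm) begins 47 mm behind the grasp point.
Start: joints at [1.059, 0.342, 1.524, -0, 1.275, -0.146], TCP at [0.188, 0.49, 0.227] pointing down, gripper open.
Joint ranges: [-2.53, 2.53], [-0.77, 2.02], [0.04, 2.7], [-1, 4.14], [0.28, 2.66], [-3.11, 3.11]. Speed limits (rad/s): [2.57, 2.57, 3.14, 3.14, 3.14, 3.14].

## Interface

Orientations are given as [roll, pitch, yaw] about the fixed x, y, z axes, in that order (R = Rz(yaw) Ry(pitch) Rx(roll)).
In Python, from cell import status, viewer, robot gives the robot as it stands. The module is installed in compiled form; this text tells all that it offers.
- The arm moves only by the shell command python3 -m pendant 'ROWS' [FORCE]. ROWS is JSON, a list that holds one entry, the list of rows, each a list of 7 numbers: the shift along the tool's x, y, z in cm, then the turn, a rotation vector about the tool's x, y, z in rad, then the finger opening in cm, from 0 to 9.18. A call has 1 to 20 rows; each row is the pose to reach, as a shift and turn from the pose commanded when the call began, along the tool's axes at that moment; what a row does not reach only later rows make up. A row lasts 1/10 s, in which the tool goes at most 50 mm and 8.59 degrees, less where a joint would pass 70% of its speed; a pose out of reach is approached as far as the arm can. A call with a gripper value outside its range is refused whole. The fingers move at their own pace and stop on an object; FORCE is the grip in N (left out, the last holds). Time passes only in rows, so rows that repeat a pose let the fingers close. It gives the time, the measured TCP pose, the force and the opening at its end, in the units of the state.
- status.observe(): the state, without advancing time (a new reading comes with each control period).
- viewer.read_camera(name): name is "side" or "top" or "wrist"; returns a dict with "image" (480x640x3 uint8, red, green, blue), "range_z" (480x640 float32, m along the optical axis (not along the pixel's ray), 0 where there is no reading), "fx", "fy", "cx", "cy" (pixels), "camera_from_world" (4x4, takes a point from world to camera coordinates). Camera axes: x right, y up, looking along -z (the intrinsics and any distortion apply to the point x, -y, -z); pixel columns grow to the right and rows downward; lengths in m; the calibration is good to about 2 mm. A picture is of the moment at which its call begins.
- robot.hand_in(): hands the job in, once; it reports no verdict.
The state is a dict: "time": time; "qpos": joint angles; "qvel": joint speeds; "joint_efforts": joint torques, N m; "tool_pos": TCP position; "tool_rot": TCP orientation; "contact_force": force on the tool from outside, world axes, zero at the start; "torque": the same for the moment, N m; "opening": finger opening in m.
Only numpy, scipy, OpenCV 4.12 (cv2) and the standard library are available. Lean on these libraries where they do the work, as an engineer would, in place of code of your own. Each camera call takes 0.05 s, during which the arm holds its last target. There are 200 camera calls.

## Task

Nest the three long-handled steel pans by size: the medium one sitting fully down inside the large one, the small one fully down inside the medium one, each set in rather than dropped, all upright on the shelf. Fan the handles round like spread fingers, each about 60 degrees on from the one below, so that none lies over another. Leave the little steel dish without a handle where it is.

Things in the scene. Friction and masses are not known exactly. Their poses are not given: they have to be found in the camera images.
- large_pan: largest of three round steel pans with a level beech bar handle. Rim diameter 112, foot 92, height 45, wall 3, floor 5 mm. Handle 12 wide, 10 thick, its centre line 57 mm above the underside, from 62 to 130 mm out from the axis. Origin: centre of underside; x along the handle, z up. 0.3 kg. All handles start roughly towards the robot.
- medium_pan: middle of three round steel pans with a level beech bar handle. Rim diameter 84, foot 64, height 45, wall 3, floor 5 mm. Handle 12 wide, 10 thick, its centre line 57 mm above the underside, from 48 to 116 mm out from the axis. Origin: centre of underside; x along the handle, z up. 0.2 kg. Home: underside 5 mm above the large pan's, 10 mm play all round.
- small_pan: smallest of three round steel pans with a level beech bar handle. Rim diameter 56, foot 36, height 45, wall 3, floor 5 mm. Handle 12 wide, 10 thick, its centre line 57 mm above the underside, from 34 to 102 mm out from the axis. Origin: centre of underside; x along the handle, z up. 0.1 kg. Home: underside 5 mm above the medium pan's, 8 mm play all round.
- dish: a small round steel bowl without a handle, 72 mm across and 24 mm high, loose, standing on the shelf nearer the robot than the pans; not part of the job. Origin at the centre of its underside.
Mind the look-alikes: they are no part of the job. Leave any purple look-alike of the medium_pan alone. Leave any green or purple look-alike of the large_pan alone.

How it is judged:
At the end, for the whole second after the job is handed in: Large pan on the shelf, medium home in it, small home in the medium (underside under 12 mm above the outer pan's, axes within 16 mm), all upright within 0.17 rad and at rest; the lines of any two handles cross at 0.6 rad (34 degrees) or more, so none lies over or straight opposite another (height (world z) of large_pan below 0.01 m and horizontal distance between medium_pan and large_pan below 0.016 m and z of medium_pan in the frame of large_pan between 0 and 0.012 m and horizontal distance between small_pan and medium_pan below 0.016 m and z of small_pan in the frame of medium_pan between 0 and 0.012 m and angle between the x axis of each of medium_pan, small_pan and the x axis of large_pan, either way round above 0.6 rad and angle between the x axis of small_pan and the x axis of medium_pan, either way round above 0.6 rad and angle between each of large_pan, medium_pan, small_pan's own z axis and vertical below 0.17 rad and linear speed of each of large_pan, medium_pan, small_pan below 0.03 m/s); the robot touches nothing.
It fails at once if the medium pan into the large one is dropped or slammed (faster than 0.7 m/s in the last 40 mm) (horizontal distance between medium_pan and large_pan below 0.05 m and z of medium_pan in the frame of large_pan between 0 and 0.04 m and linear speed of medium_pan above 0.7 m/s).
It fails at once if the small pan into the medium one is dropped or slammed (faster than 0.7 m/s in the last 40 mm) (horizontal distance between small_pan and medium_pan below 0.05 m and z of small_pan in the frame of medium_pan between 0 and 0.04 m and linear speed of small_pan above 0.7 m/s).
It fails at once if the dish without a handle is moved more than 30 mm (distance of dish from where it was at the start of the episode above 0.03 m).
It also fails if it takes over 54 s, if anything falls off the work surface, if the arm or the gripper's body presses on something with over 40 N, if the wrist force passes 120 N, or if a joint passes its speed limit or range.

## Working session

There is one attempt and no reset: what is moved stays moved. The work goes in short steps, Python scripts to look and compute and a shell command to move; the robot and the scene stay as the last step left them, time stands still between calls to the robot, and variables do not carry over. Pictures are saved under pics/ and viewed, about 8 in all and at most 12, crops included, and the job is handed in when it is done.

```bash
mkdir -p pics; cat > h.py <<'E'
import numpy as np,cv2,pickle
from scipy.spatial.transform import Rotation as R
from cell import status,viewer,robot
def cam(n):
    d=viewer.read_camera(n); pickle.dump(d,open(f'{n}.pkl','wb')); return d
def cloud(d):
    z=d['range_z'];v,u=np.mgrid[:480,:640]
    p=np.stack([(u-d['cx'])/d['fx']*z,-(v-d['cy'])/d['fy']*z,-z,np.ones_like(z)],-1)
    w=p@np.linalg.inv(d['camera_from_world']).T
    w[z==0]=np.nan
    return w[...,:3]
def save(d,f): cv2.imwrite('pics/'+f,d['image'][...,::-1])
E
python3 - <<'E'
from h import *
print(status.observe(),robot.pinch_z)
a=cam('top');b=cam('side')
cv2.imwrite('pics/a.png',a['image'][...,::-1]);cv2.imwrite('pics/b.png',b['image'][...,::-1])
print({k:a[k] for k in a if k not in('image','range_z')})
E
```

```text
{'time': 0.0, 'qpos': array([ 1.05899635e+00,  3.42738327e-01,  1.52501681e+00, -2.57521213e-05,
        1.27541095e+00, -1.46002390e-01]), 'qvel': array([ 0.0006246 , -0.00122508, -0.00112415,  0.00095376, -0.00093276,
        0.0014609 ]), 'joint_efforts': array([ 5.98592960e-04, -4.31237626e+01, -2.44218528e+01,  7.18666683e-02,
        5.61051350e-02, -1.68598258e-04]), 'tool_pos': array([0.18757309, 0.48990658, 0.22603694]), 'tool_rot': array([-1.57235661e+00,  2.04547725e-04, -3.65790225e-01]), 'contact_force': array([0.62371757, 0.4435132 , 0.78790297]), 'torque': array([ 0.01626654, -0.01492514, -0.01547526]), 'opening': 0.09242765918370212} 0.0188
{'fx': 557.2268151955035, 'fy': 557.2268151955035, 'cx': 317.9972388716835, 'cy': 238.72502104710122, 'camera_from_world': array([[ 0.02033083, -0.99975837,  0.00835792,  0.01278331],
       [ 0.99210748,  0.0212084 ,  0.12358375, -0.44095097],
       [-0.12373115,  0.0057794 ,  0.99229895, -1.09503287],
       [ 0.        ,  0.        ,  0.        ,  1.        ]])}
```

View pics/a.png

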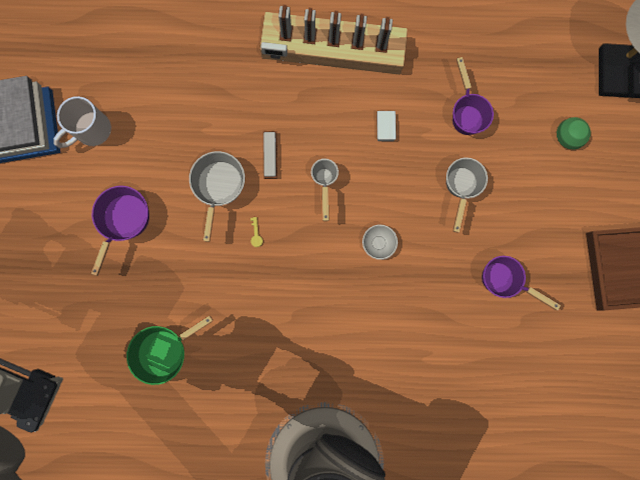

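View pics/b.png

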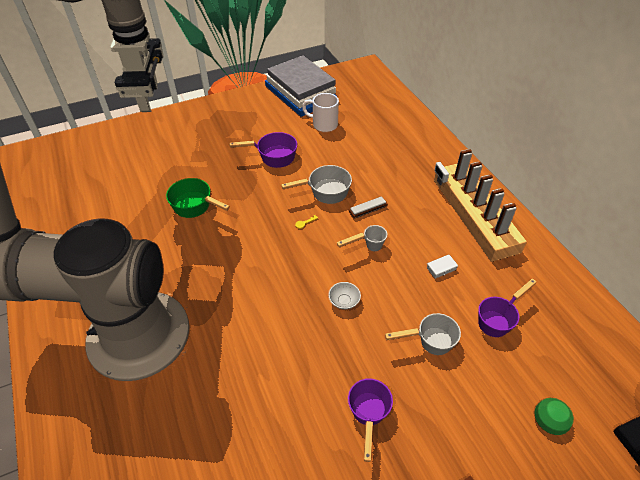

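The only steel handled pans in the top view are the large one at (217,178), the medium one at (467,178) and the small one at (324,172). The look-alikes are:
- purple pans at (120,213), (473,114) and (504,277)
- a green pan at (155,355)
- the dish at (380,242)

I'll measure the steel pans next.

```bash
python3 - <<'E'
from h import *
for n,cs in (('top',{'L':(217,178),'M':(467,178),'S':(324,172),'dish':(380,242),'bar':(270,155),'purpleL':(120,213)}),('side',{'L':(330,184),'M':(440,334),'S':(375,237)})):
    d=pickle.load(open(n+'.pkl','rb'));w=cloud(d);im=d['image'].astype(int)
    hsv=cv2.cvtColor(d['image'],cv2.COLOR_RGB2HSV)
    for k,(u,v) in cs.items():
        c=w[v,u]; dist=np.hypot(w[...,0]-c[0],w[...,1]-c[1])
        near=dist<0.16 if k in 'LMS' else dist<0.07
        if k not in 'LMS': 
            print(n,k,c.round(3),'maxz',np.nanmax(w[...,2][dist<0.03 if k=='bar' else dist<.07]).round(3));continue
        hm=near&(w[...,2]>.048)&(w[...,2]<.075)&(hsv[...,1]>70)&(hsv[...,2]>120)
        nl,lab,st,ce=cv2.connectedComponentsWithStats(hm.astype(np.uint8))
        i=1+np.argmax(st[1:,4]); H=w[lab==i]
        m=H[:,:2].mean(0);_,_,vt=np.linalg.svd(H[:,:2]-m);ax=vt[0]
        if ax@(m-c[:2])<0: ax=-ax
        t=(H[:,:2]-m)@ax
        r=near&(w[...,2]>.039)&(w[...,2]<.049)&(dist<.07)&(hsv[...,1]<60)
        P=w[r]; A=np.c_[2*P[:,:2],np.ones(len(P))];s=np.linalg.lstsq(A,(P[:,:2]**2).sum(1),rcond=None)[0]
        print(n,k,'handle n',len(H),'mid',m.round(4),'z',np.percentile(H[:,2],[10,50,90]).round(4),'yaw',np.degrees(np.arctan2(ax[1],ax[0])).round(1),'ext',t.min().round(3),t.max().round(3),'| rim n',len(P),'c',s[:2].round(4),'r',np.sqrt(s[2]+s[0]**2+s[1]**2).round(4), 'yaw c->h',np.degrees(np.arctan2(*(m-s[:2])[::-1])).round(1),'floor z',c[2].round(4))
d=pickle.load(open('top.pkl','rb'))
im=d['image'][...,::-1]
cv2.imwrite('pics/c.png',cv2.resize(im[140:260,180:500],None,fx=2.5,fy=2.5,interpolation=cv2.INTER_CUBIC))
E
```

```text
top L handle n 227 mid [0.4619 0.2376] z [0.0585 0.0627 0.0652] yaw 174.6 ext -0.038 0.034 | rim n 347 c [0.5567 0.2285] r 0.0533 yaw c->h 174.5 floor z 0.0029
top M handle n 224 mid [ 0.4904 -0.2538] z [0.0576 0.0619 0.0647] yaw 166.7 ext -0.035 0.035 | rim n 267 c [ 0.5693 -0.273 ] r 0.0394 yaw c->h 166.3 floor z 0.0016
top S handle n 195 mid [0.5072 0.0109] z [0.0597 0.0625 0.0649] yaw -179.2 ext -0.033 0.034 | rim n 154 c [0.5747 0.0133] r 0.0253 yaw c->h -177.9 floor z -0.0001
top dish [ 0.44  -0.106  0.003] maxz 0.029Traceback (most recent call last):
  File "<stdin>", line 9, in <module>
    res = np.fmax.reduce(a, axis=axis, out=out, **kwargs)
ValueError: zero-size array to reduction operation fmax which has no identity
```

```bash
python3 - <<'E'
from h import *
d=pickle.load(open('top.pkl','rb'));w=cloud(d)
print('bar maxz',np.nanmax(w[130:180,258:280,2]),w[155,270].round(3),'block',np.nanmax(w[105:145,372:402,2]),w[125,386].round(3),'purple',w[213,120].round(3))
im=d['image'][...,::-1]
cv2.imwrite('pics/c.png',cv2.resize(im[140:260,180:500],None,fx=2.5,fy=2.5,interpolation=cv2.INTER_CUBIC))
s=pickle.load(open('side.pkl','rb'));w=cloud(s)
hsv=cv2.cvtColor(s['image'],cv2.COLOR_RGB2HSV)
for k,m in {'L':(.4619,.2376),'M':(.4904,-.2538),'S':(.5072,.0109)}.items():
    q=(np.hypot(w[...,0]-m[0],w[...,1]-m[1])<.045)&(w[...,2]>.045)&(w[...,2]<.08)
    print(k,q.sum(),w[q].mean(0).round(4),np.percentile(w[q][:,2],[50,90]).round(4))
E
```

```text
bar maxz 0.027173827948561602 [nan nan nan] block 0.026133618089146715 [ 0.682 -0.114  0.022] purple [0.488 0.43  0.007]
L 154 [0.4619 0.2325 0.0592] [0.0605 0.0643]
M 257 [ 0.4899 -0.2601  0.0608] [0.0621 0.065 ]
S 180 [0.5061 0.0052 0.0602] [0.0613 0.0644]
```

View pics/c.png

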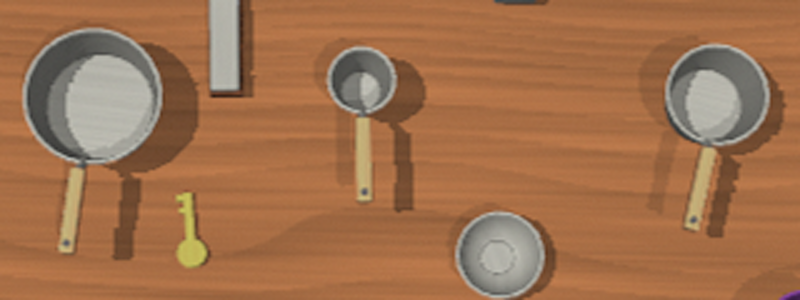

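The close crop confirms the three steel pans, all empty, and both views put the handle tops at about 62 mm as they should. The helper below turns a target pose into row units.

```bash
cat > d.py <<'E'
# usage: d.py x y z yawdeg ... (targets), prints shift in cm and turn (rotvec) in current tool axes
import sys; from h import *
s=status.observe();T=R.from_euler('xyz',s['tool_rot']);a=list(map(float,sys.argv[1:]))
print('t',round(s['time'],2),s['tool_pos'].round(4),s['tool_rot'].round(3),'op',round(s['opening'],4),'q',s['qpos'].round(2),'F',s['contact_force'].round(1))
for i in range(0,len(a),4):
    g=R.from_euler('xyz',[-np.pi/2,0,np.radians(a[i+3])])
    print((T.inv().apply(np.array(a[i:i+3])-s['tool_pos'])*100).round(2),(T.inv()*g).as_rotvec().round(3))
E
python3 d.py .47 .1 .22 -13 .499 -.256 .16 -13.5
```

```text
t 0.1 [0.1876 0.49   0.2261] [-1.572  0.    -0.366] op 0.0917 q [ 1.06  0.34  1.52  0.    1.28 -0.15] F [-0.8 -0.5  0.1]
[ 40.32   0.64 -26.31] [ 0.001 -0.139 -0.   ]
[ 55.77   6.68 -58.51] [ 0.001 -0.13  -0.   ]
```

```bash
python3 -m pendant '[[[20,0,-13,0,-0.07,0,6],[40,0,-26,0,-0.13,0,6],[40,0,-26,0,-0.13,0,6],[40,0,-26,0,-0.13,0,6],[40,0,-26,0,-0.13,0,6],[40,0,-26,0,-0.13,0,6],[40,0,-26,0,-0.13,0,6],[40,0,-26,0,-0.13,0,6],[40,0,-26,0,-0.13,0,6],[55.8,6.6,-58.5,0,-0.13,0,5],[55.8,6.6,-58.5,0,-0.13,0,5],[55.8,6.6,-58.5,0,-0.13,0,5],[55.8,6.6,-58.5,0,-0.13,0,5],[55.8,6.6,-58.5,0,-0.13,0,5],[55.8,6.6,-58.5,0,-0.13,0,5],[55.8,6.6,-58.5,0,-0.13,0,5],[55.8,6.6,-58.5,0,-0.13,0,5],[55.8,6.6,-58.5,0,-0.13,0,5],[55.8,6.6,-58.5,0,-0.13,0,5],[55.8,6.6,-58.5,0,-0.13,0,5]]]' 40
python3 d.py .499 -.256 .16 -13.5 .499 -.256 .041 -13.5
python3 - <<'E'
from h import *
d=cam('wrist');save(d,'w1.png')
w=cloud(d)
q=(w[...,2]>.05)&(w[...,2]<.075)&(np.hypot(w[...,0]-.49,w[...,1]+.254)<.06)
P=w[q];print(len(P))
if len(P):
    m=P[:,:2].mean(0);_,_,vt=np.linalg.svd(P[:,:2]-m);t=(P[:,:2]-m)@vt[0]
    print(m.round(4),np.degrees(np.arctan2(vt[0][1],vt[0][0])).round(1),t.min(),t.max(),np.median(P[:,2]))
E
```

```text
time: 2.1
tool_pos: [0.4994, -0.2545, 0.1606]
tool_rot: [-1.57, 0.001, -0.235]
contact_force: [-0.7, -0.3, -1.2]
opening: 0.0497
t 2.1 [ 0.4994 -0.2545  0.1606] [-1.57e+00  1.00e-03 -2.35e-01] op 0.0497 q [-0.61  0.47  1.52  0.    1.15 -1.94] F [-0.7 -0.3 -1.2]
[-0.01  0.06 -0.15] [-0.001  0.    -0.001]
[ 0.   11.96 -0.16] [-0.001  0.    -0.001]
1587
[ 0.4884 -0.2557] -13.3 -0.03267583568395946 0.04163049070044573 0.061244207351388635
```

View pics/w1.png

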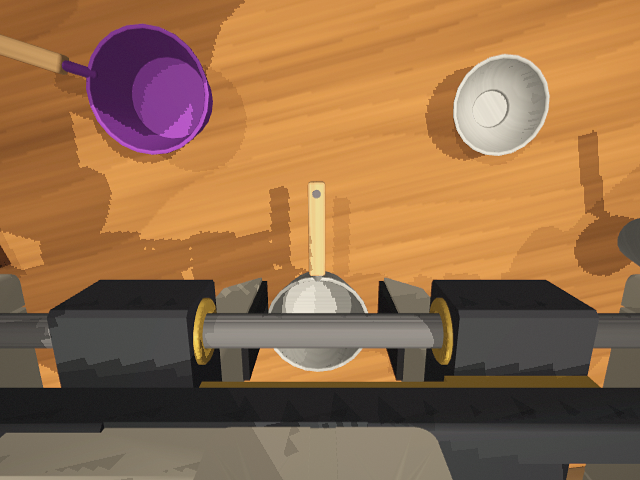

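The wrist view shows the medium handle centred between the open fingers, from (317,182) to (317,275). The dish at (500,105) and the purple pan at (148,90) are both clear.

```bash
python3 -m pendant '[[[0,3,-0.1,0,0,0,4],[0,6,-0.25,0,0,0,4],[0,9,-0.25,0,0,0,4],[0,11,-0.25,0,0,0,4],[0,12.1,-0.25,0,0,0,4],[0,12.1,-0.25,0,0,0,4],[0,12.1,-0.25,0,0,0,1],[0,12.1,-0.25,0,0,0,0.6],[0,12.1,-0.25,0,0,0,0.6],[0,12.1,-0.25,0,0,0,0.6],[0,12.1,-0.25,0,0,0,0.6],[0,12.1,-0.25,0,0,0,0.6],[0,11.5,-0.25,0,0,0,0.6],[0,10.5,-0.25,0,0,0,0.6],[0,9.5,-0.25,0,0,0,0.6],[0,7,-0.25,0,0,0,0.6],[0,4,-0.25,0,0,0,0.6],[0,2,-0.25,0,0,0,0.6],[0,2,-0.25,0,0,0,0.6]]]' 55
cat > held.py <<'E'
# rim plane and handle of a held pan: held.py rimR gripradius
import sys; from h import *
Rr,g=map(float,sys.argv[1:3]); s=status.observe();t=s['tool_pos'];T=R.from_euler('xyz',s['tool_rot'])
print(t.round(4),s['tool_rot'].round(3),s['opening'].round(4),s['contact_force'].round(1))
for n in ('top','side'):
    d=cam(n);w=cloud(d);hsv=cv2.cvtColor(d['image'],cv2.COLOR_RGB2HSV)
    ax=T.apply([1,0,0]);c=t+ax*g
    dist=np.hypot(w[...,0]-c[0],w[...,1]-c[1])
    q=(dist<Rr+.012)&(dist>Rr-.012)&(w[...,2]>t[2]-.03)&(w[...,2]<t[2]+.05)&(hsv[...,1]<90)
    P=w[q]
    if len(P)<20: print(n,'few',len(P));continue
    # top-edge points: highest per angular bin
    an=np.arctan2(P[:,1]-c[1],P[:,0]-c[0]);b=((an+np.pi)/(2*np.pi)*24).astype(int)
    E=np.array([P[b==k][np.argmax(P[b==k][:,2])] for k in np.unique(b)])
    along=(E-c)@ax;lat=(E-c)@T.apply([0,0,1])
    f=np.linalg.lstsq(np.c_[along,lat,np.ones(len(E))],E[:,2],rcond=None)[0]
    A=np.c_[2*E[:,:2],np.ones(len(E))];k=np.linalg.lstsq(A,(E[:,:2]**2).sum(1),rcond=None)[0]
    print(n,len(E),'slope along/lat',f[:2].round(3),'rim z at c',f[2].round(4),'centre fit',k[:2].round(4),'r',np.sqrt(k[2]+k[:2]@k[:2]).round(4),'expected c',c.round(4))
E
python3 held.py .042 .072; python3 - <<'E'
import pickle,cv2
a=pickle.load(open('side.pkl','rb'))['image'];b=pickle.load(open('top.pkl','rb'))['image']
import numpy as np
cv2.imwrite('pics/h1.png',np.hstack([cv2.resize(a[200:450,300:600],(400,333)),cv2.resize(b[100:300,370:610],(400,333))])[...,::-1])
E
```

```text
time: 4.05
tool_pos: [0.5006, -0.259, 0.1443]
tool_rot: [-1.573, -0.006, -0.236]
contact_force: [-0.1, 0.2, -1.7]
opening: 0.0112Traceback (most recent call last):
  File "held.py", line 4, in <module>
    print(t.round(4),s['tool_rot'].round(3),s['opening'].round(4),s['contact_force'].round(1))
                                            ^^^^^^^^^^^^^^^^^^
AttributeError: 'float' object has no attribute 'round'
```

View pics/h1.png

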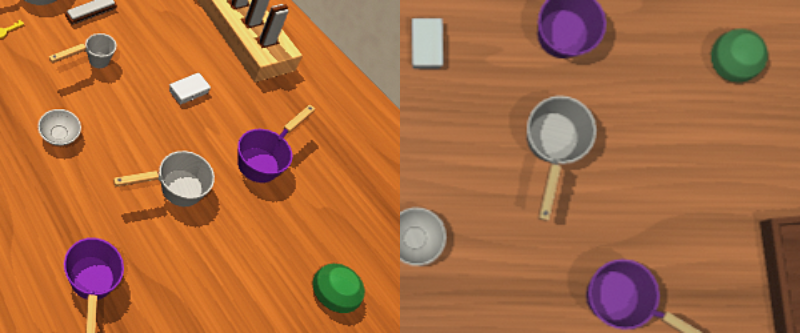

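Those pictures came from the old pickles because the script stopped early. I'll fix it and look again; the opening of 11.2 mm means the handle is held.

```bash
sed -i "s/s\['opening'\].round(4)/round(s['opening'],4)/" held.py
python3 held.py .042 .072; python3 - <<'E'
import pickle,cv2
a=pickle.load(open('side.pkl','rb'))['image'];b=pickle.load(open('top.pkl','rb'))['image']
import numpy as np
cv2.imwrite('pics/h2.png',np.hstack([cv2.resize(a[100:400,250:610],(400,333)),cv2.resize(b[100:300,370:610],(400,333))])[...,::-1])
E
```

```text
[ 0.5006 -0.259   0.1443] [-1.573 -0.006 -0.236] 0.0112 [-0.1  0.2 -1.7]
top 11 slope along/lat [0.013 0.207] rim z at c 0.1434 centre fit [ 0.5707 -0.2717] r 0.0386 expected c [ 0.5706 -0.2759  0.1448]
side 12 slope along/lat [0.013 0.004] rim z at c 0.1482 centre fit [ 0.5667 -0.2775] r 0.0399 expected c [ 0.5706 -0.2759  0.1448]
```

View pics/h2.png

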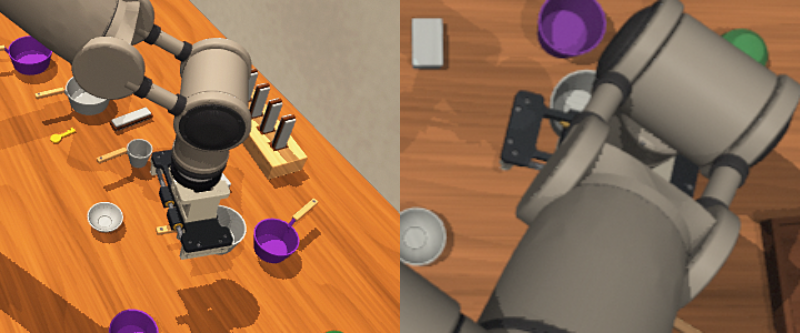

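The pan is held level: rim slope is 0.013, and the rim height agrees with the TCP.

```bash
python3 d.py .527 .2936 .15 -65.5
```

```text
t 4.15 [ 0.4988 -0.2579  0.1407] [-1.571 -0.    -0.236] op 0.0115 q [-0.61  0.49  1.55  0.    1.11 -1.95] F [ 0.7  0.  -3. ]
[-10.14  -0.93  54.28] [-0.     0.907  0.   ]
```

```bash
python3 -m pendant '[[[-0.3,-0.9,1.5,0,0.02,0,0.6],[-0.8,-0.9,4,0,0.07,0,0.6],[-1.4,-0.9,7.5,0,0.13,0,0.6],[-2.1,-0.9,11,0,0.19,0,0.6],[-2.8,-0.9,14.5,0,0.25,0,0.6],[-3.4,-0.9,18,0,0.31,0,0.6],[-4.1,-0.9,21.5,0,0.37,0,0.6],[-4.7,-0.9,25,0,0.43,0,0.6],[-5.4,-0.9,28.5,0,0.49,0,0.6],[-6,-0.9,32,0,0.55,0,0.6],[-6.7,-0.9,35.5,0,0.61,0,0.6],[-7.3,-0.9,39,0,0.67,0,0.6],[-8,-0.9,42.5,0,0.73,0,0.6],[-8.6,-0.9,46,0,0.79,0,0.6],[-9.2,-0.9,49,0,0.84,0,0.6],[-9.7,-0.9,52,0,0.88,0,0.6],[-10,-0.9,53.5,0,0.907,0,0.6],[-10.1,-0.9,54.3,0,0.907,0,0.6],[-10.1,-0.9,54.3,0,0.907,0,0.6],[-10.1,-0.9,54.3,0,0.907,0,0.6]]]'
python3 held.py .042 .071; python3 - <<'E'
import pickle,cv2
import numpy as np
from h import *
c=cam('wrist')['image']
a=pickle.load(open('side.pkl','rb'))['image'];b=pickle.load(open('top.pkl','rb'))['image']
cv2.imwrite('pics/p1.png',np.hstack([cv2.resize(a[60:310,180:480],(400,333)),cv2.resize(c,(400,333))])[...,::-1])
w=cloud(pickle.load(open('top.pkl','rb')))
for n in('top','side'):
    w=cloud(pickle.load(open(n+'.pkl','rb')));q=(abs(w[...,2]-.045)<.006)&(abs(np.hypot(w[...,0]-.5567,w[...,1]-.2285)-.055)<.008)
    P=w[q]; 
    if len(P)>10:
        from scipy.optimize import least_squares
        print(n,'L',len(P),least_squares(lambda v:np.hypot(*(P[:,:2]-v).T)-.0547,[.5567,.2285],loss='soft_l1',f_scale=.002).x)
E
```

```text
time: 6.15
tool_pos: [0.5274, 0.2927, 0.1489]
tool_rot: [-1.572, -0.0, -1.143]
contact_force: [-0.5, -0.6, -1.4]
opening: 0.0113
[0.5274 0.2927 0.1489] [-1.572 -0.    -1.143] 0.0113 [-0.5 -0.6 -1.4]
top 24 slope along/lat [-0.021 -0.006] rim z at c 0.1566 centre fit [0.5576 0.2288] r 0.0399 expected c [0.5569 0.2281 0.1489]
side 24 slope along/lat [-0.08  -0.008] rim z at c 0.1558 centre fit [0.5539 0.2264] r 0.0408 expected c [0.5569 0.2281 0.1489]
top L 217 [0.55751929 0.22938141]
side L 206 [0.55416569 0.22505385]
```

View pics/p1.png

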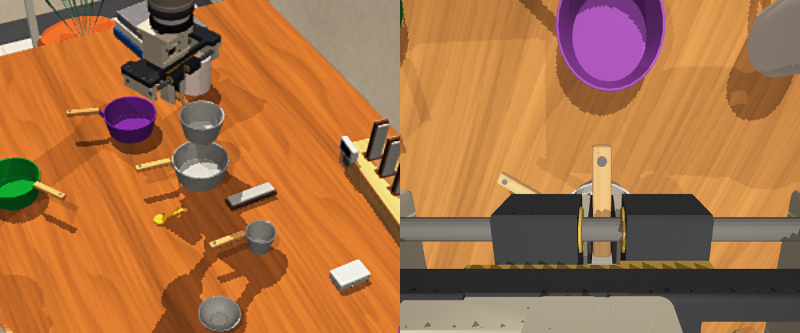

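Pan and large pan agree within 1 to 2 mm in both cameras. Lowering now: first a guarded stretch, then the last few millimetres.

```bash
python3 -m pendant '[[[0,1,0,0,0,0,0.6],[0,2.5,0,0,0,0,0.6],[0,4,0,0,0,0,0.6],[0,5.5,0,0,0,0,0.6],[0,7,0,0,0,0,0.6],[0,8,0,0,0,0,0.6],[0,9,0,0,0,0,0.6],[0,9.7,0,0,0,0,0.6],[0,10.1,0,0,0,0,0.6],[0,10.1,0,0,0,0,0.6]]]'
python3 held.py .042 .071
```

```text
time: 7.3
tool_pos: [0.5275, 0.2935, 0.0483]
tool_rot: [-1.571, 0.0, -1.143]
contact_force: [0.1, 0.2, -0.7]
opening: 0.0115
[0.5275 0.2935 0.0483] [-1.571  0.    -1.143] 0.0115 [ 0.1  0.2 -0.7]
top 24 slope along/lat [-0.013  0.008] rim z at c 0.0561 centre fit [0.5575 0.2298] r 0.04 expected c [0.557  0.2289 0.0483]
side 24 slope along/lat [-0.051  0.009] rim z at c 0.0555 centre fit [0.5544 0.2268] r 0.0409 expected c [0.557  0.2289 0.0483]
```

```bash
python3 -m pendant '[[[0,0.2,0,0,0,0,0.6],[0,0.4,0,0,0,0,0.6],[0,0.5,0,0,0,0,0.6],[0,0.5,0,0,0,0,0.6]]]'
python3 held.py .042 .071
```

```text
time: 7.8
tool_pos: [0.5281, 0.2943, 0.0451]
tool_rot: [-1.569, 0.0, -1.143]
contact_force: [-3.4, 1.5, 5.7]
opening: 0.0113
[0.5281 0.2943 0.0451] [-1.569  0.    -1.143] 0.0113 [-3.4  1.5  5.7]
top 24 slope along/lat [ 0.006 -0.002] rim z at c 0.0544 centre fit [0.5581 0.2306] r 0.0402 expected c [0.5576 0.2297 0.0451]
side 24 slope along/lat [-0.056 -0.012] rim z at c 0.0538 centre fit [0.5542 0.2262] r 0.0406 expected c [0.5576 0.2297 0.0451]
```

```bash
python3 -m pendant '[[[0,0.5,0,0,0,0,1.3],[0,0.5,0,0,0,0,1.6],[0,0.5,0,0,0,0,2.2],[0,0.5,0,0,0,0,3],[0,0.5,0,0,0,0,3],[0,-1,0,0,0,0,3],[0,-4,0,0,0,0,3],[0,-8,0,0,0,0,3],[0,-12,0,0,0,0,4],[0,-12,0,0,0,0,5]]]' 40
python3 d.py .5027 .0115 .16 2 .5027 .0115 .041 2
```

```text
time: 8.9
tool_pos: [0.5306, 0.2948, 0.1701]
tool_rot: [-1.559, -0.0, -1.143]
contact_force: [0.7, -1.0, 0.7]
opening: 0.0415
t 8.9 [0.5306 0.2948 0.1701] [-1.559 -0.    -1.143] op 0.0415 q [ 0.38  0.53  1.38  0.    1.22 -0.05] F [ 0.7 -1.   0.7]
[ 24.61   0.85 -14.31] [-0.01  -1.178  0.007]
[ 24.61  12.75 -14.45] [-0.01  -1.178  0.007]
```

```bash
python3 -m pendant '[[[2,0,-1,0,-0.1,0,5],[5,0,-3,0,-0.24,0,5],[9,0,-5,0,-0.38,0,5],[13,0.3,-7.5,0,-0.52,0,5],[17,0.5,-10,0,-0.66,0,5],[21,0.8,-12.5,0,-0.8,0,5],[24,0.9,-14,0,-0.94,0,5],[24.7,0.9,-14.3,0,-1.08,0,5],[24.7,0.9,-14.3,0,-1.18,0,5],[24.7,0.9,-14.3,0,-1.18,0,5],[24.7,0.9,-14.3,0,-1.18,0,5]]]'
python3 - <<'E'
from h import *
from scipy.optimize import least_squares
t=status.observe()['tool_pos']
w=cloud(cam('wrist'))
q=(w[...,2]>.05)&(w[...,2]<.075)&(np.hypot(w[...,0]-.507,w[...,1]-.011)<.06)
P=w[q];m=P[:,:2].mean(0);_,_,vt=np.linalg.svd(P[:,:2]-m)
print(len(P),'handle',m.round(4),np.degrees(np.arctan2(vt[0][1],vt[0][0])).round(1),np.median(P[:,2]).round(4))
d=cam('top');w=cloud(d)
for n in('top','side'):
    d=cam(n);w=cloud(d);save(d,n+'2.png')
    for k,c,r,z in(('L',(.557,.229),.0547,.045),('M',(.557,.229),.0405,.050)):
        q=(abs(w[...,2]-z)<.008)&(abs(np.hypot(w[...,0]-c[0],w[...,1]-c[1])-r)<.006);P=w[q]
        print(n,k,len(P),least_squares(lambda v:np.hypot(*(P[:,:2]-v).T)-r,c,loss='soft_l1',f_scale=.002).x.round(4),np.percentile(P[:,2],[50,90,99]).round(4))
    hsv=cv2.cvtColor(d['image'],cv2.COLOR_RGB2HSV)
    hm=(np.hypot(w[...,0]-.557,w[...,1]-.229)<.14)&(w[...,2]>.05)&(w[...,2]<.08)&(hsv[...,1]>70)
    nl,lab,st,ce=cv2.connectedComponentsWithStats(hm.astype(np.uint8))
    for i in range(1,nl):
        if st[i,4]>60:
            H=w[lab==i];m=H.mean(0);print(' handle',m.round(4),np.median(H[:,2]).round(4),'dir',np.degrees(np.arctan2(m[1]-.229,m[0]-.557)).round(1))
a=cv2.imread('pics/top2.png');b=cv2.imread('pics/side2.png')
cv2.imwrite('pics/q.png',np.hstack([cv2.resize(a[120:270,150:330],(400,333)),cv2.resize(b[120:270,240:420],(400,333))]))
E
python3 d.py .5047 .012 .04 1.5
```

```text
time: 10.0
tool_pos: [0.4999, 0.0096, 0.1545]
tool_rot: [-1.571, 0.0, 0.034]
contact_force: [0.5, -0.6, -0.2]
opening: 0.0502
1586 handle [0.5049 0.0093] 2.2 0.0612
top L 411 [0.556  0.2283] [0.0442 0.048  0.0507]
top M 314 [0.5577 0.2297] [0.0497 0.0531 0.0561]
 handle [0.5254 0.3042 0.0673] 0.0676 dir 112.8
 handle [0.4617 0.2376 0.0624] 0.0626 dir 174.9
side L 108 [0.5559 0.225 ] [0.0434 0.0468 0.049 ]
side M 91 [0.5571 0.2266] [0.0474 0.0518 0.0547]
 handle [0.5212 0.3003 0.0655] 0.0664 dir 116.6
 handle [0.4585 0.2325 0.0603] 0.0612 dir 178.0
t 10.2 [0.5001 0.0099 0.1546] [-1.571  0.     0.037] op 0.05 q [-0.13  0.37  1.7   0.    1.07 -1.74] F [-0.2 -0.5  0.2]
[ 0.47 11.46  0.19] [-0.     0.011 -0.   ]
```

View pics/q.png

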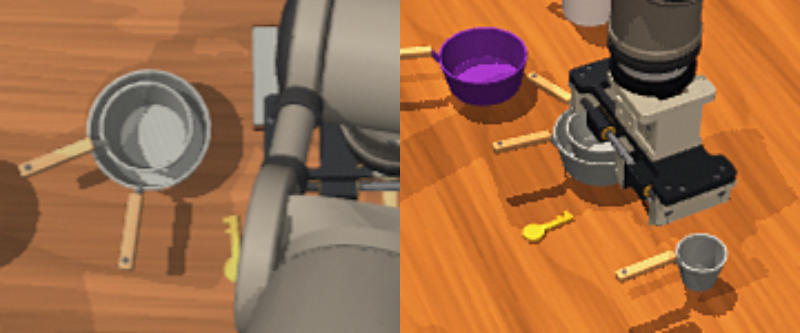

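The medium pan is home: its handle top is 5 mm higher than the large one's, the axes are about 2 mm apart, and the handles are about 62° apart. Next is the small pan.

```bash
python3 -m pendant '[[[0.3,3,-0.05,0,0,0,4],[0.5,6,-0.05,0,0,0,4],[0.5,9,-0.05,0,0,0,4],[0.5,10.5,-0.05,0,0,0,4],[0.5,11.5,-0.05,0,0,0,4],[0.5,11.5,-0.05,0,0,0,4],[0.5,11.5,-0.05,0,0,0,1],[0.5,11.5,-0.05,0,0,0,0.6],[0.5,11.5,-0.05,0,0,0,0.6],[0.5,11.5,-0.05,0,0,0,0.6],[0.5,11.5,-0.05,0,0,0,0.6],[0.5,11.5,-0.05,0,0,0,0.6],[0.5,11,-0.05,0,0,0,0.6],[0.5,10,-0.05,0,0,0,0.6],[0.5,8,-0.05,0,0,0,0.6],[0.5,5,-0.05,0,0,0,0.6],[0.5,2,-0.05,0,0,0,0.6],[0.5,-0.5,-0.05,0,0,0,0.6],[0.5,-0.5,-0.05,0,0,0,0.6]]]' 50
python3 held.py .028 .0695
python3 d.py .5167 .1722 .165 -125.5 .5167 .2866 .165 -125.5
```

```text
time: 12.1
tool_pos: [0.5071, 0.0089, 0.1637]
tool_rot: [-1.572, -0.008, 0.037]
contact_force: [-0.4, 0.4, -0.4]
opening: 0.0112
[0.5071 0.0089 0.1637] [-1.572 -0.008  0.037] 0.0112 [-0.4  0.4 -0.4]
top few 0
side 6 slope along/lat [-0.153 -1.61 ] rim z at c 0.1073 centre fit [ 5.711e-01 -3.000e-04] r 0.0143 expected c [0.5766 0.0115 0.1642]
t 12.2 [0.505  0.0092 0.1601] [-1.571e+00 -1.000e-03  3.700e-02] op 0.0114 q [-0.13  0.37  1.68  0.    1.09 -1.74] F [ 0.1  0.4 -1.2]
[ 1.78 -0.49 16.25] [-1.000e-03  2.228e+00  1.000e-03]
[ 2.2  -0.49 27.68] [-1.000e-03  2.228e+00  1.000e-03]
```

```bash
python3 d.py .598 .2863 .16 -125.5
```

```text
t 12.2 [0.505  0.0092 0.1601] [-1.571e+00 -1.000e-03  3.700e-02] op 0.0114 q [-0.13  0.37  1.68  0.    1.09 -1.74] F [ 0.1  0.4 -1.2]
[1.032e+01 2.000e-02 2.735e+01] [-1.000e-03  2.228e+00  1.000e-03]
```

```bash
python3 -m pendant '[[[0.3,0,1,0,0.08,0,0.6],[1,0,2.5,0,0.2,0,0.6],[1.7,0,4.5,0,0.33,0,0.6],[2.4,0,6.5,0,0.46,0,0.6],[3.1,0,8.5,0,0.59,0,0.6],[3.8,0,10.5,0,0.72,0,0.6],[4.5,0,12.5,0,0.85,0,0.6],[5.2,0,14.5,0,0.98,0,0.6],[5.9,0,16.5,0,1.11,0,0.6],[6.6,0,18.5,0,1.24,0,0.6],[7.3,0,20.5,0,1.37,0,0.6],[8,0,22,0,1.5,0,0.6],[8.6,0,23.5,0,1.63,0,0.6],[9.2,0,25,0,1.76,0,0.6],[9.8,0,26.3,0,1.89,0,0.6],[10.2,0,27,0,2.02,0,0.6],[10.3,0,27.4,0,2.13,0,0.6],[10.3,0,27.4,0,2.2,0,0.6],[10.3,0,27.4,0,2.228,0,0.6],[10.3,0,27.4,0,2.228,0,0.6]]]'
python3 held.py .028 .0695
python3 - <<'E'
from h import *
a=pickle.load(open('side.pkl','rb'))['image'];b=pickle.load(open('top.pkl','rb'))['image']
cv2.imwrite('pics/p2.png',np.hstack([cv2.resize(a[80:280,230:470],(400,333)),cv2.resize(b[80:280,120:360],(400,333))])[...,::-1])
E
```

```text
time: 14.2
tool_pos: [0.5973, 0.2865, 0.1583]
tool_rot: [-1.572, -0.002, -2.19]
contact_force: [1.3, -0.7, -1.3]
opening: 0.0114
[0.5973 0.2865 0.1583] [-1.572e+00 -2.000e-03 -2.190e+00] 0.0114 [ 1.3 -0.7 -1.3]
top 24 slope along/lat [-0.026  0.039] rim z at c 0.1654 centre fit [0.5584 0.2316] r 0.0263 expected c [0.557  0.2299 0.1584]
side 24 slope along/lat [-0.053  0.01 ] rim z at c 0.1648 centre fit [0.5561 0.2276] r 0.026 expected c [0.557  0.2299 0.1584]
```

View pics/p2.png

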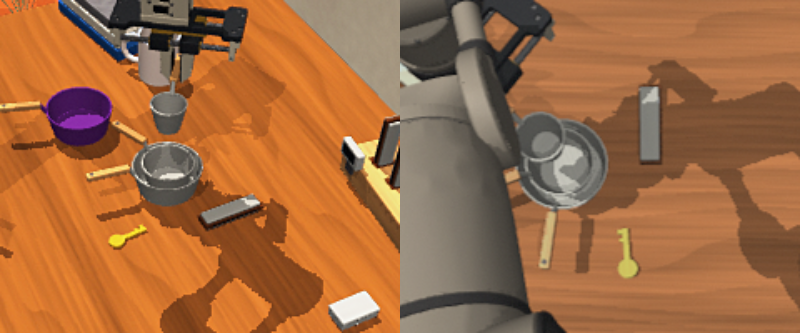

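Small pan hangs level over the medium one, axes within about 2 mm in both cameras. Lowering.

```bash
python3 -m pendant '[[[0,1,0,0,0,0,0.6],[0,2.5,0,0,0,0,0.6],[0,4,0,0,0,0,0.6],[0,5.5,0,0,0,0,0.6],[0,7,0,0,0,0,0.6],[0,8,0,0,0,0,0.6],[0,9,0,0,0,0,0.6],[0,9.7,0,0,0,0,0.6],[0,10.2,0,0,0,0,0.6],[0,10.2,0,0,0,0,0.6]]]'
python3 held.py .028 .0695
```

```text
time: 15.3
tool_pos: [0.5976, 0.2867, 0.0571]
tool_rot: [-1.571, -0.001, -2.191]
contact_force: [-0.9, 0.2, -1.1]
opening: 0.0114
[0.5976 0.2867 0.0571] [-1.571e+00 -1.000e-03 -2.191e+00] 0.0114 [-0.9  0.2 -1.1]
top 24 slope along/lat [-0.041  0.019] rim z at c 0.0646 centre fit [0.5595 0.2324] r 0.0264 expected c [0.5572 0.2301 0.0572]
side 24 slope along/lat [-0.042 -0.005] rim z at c 0.064 centre fit [0.5565 0.2282] r 0.0263 expected c [0.5572 0.2301 0.0572]
```

```bash
python3 -m pendant '[[[0,0.2,0,0,0,0,0.6],[0,0.4,0,0,0,0,0.6],[0,0.6,0,0,0,0,0.6],[0,0.7,0,0,0,0,0.6],[0,0.7,0,0,0,0,0.6]]]'
python3 held.py .028 .0695
```

```text
time: 15.9
tool_pos: [0.5978, 0.2868, 0.0506]
tool_rot: [-1.571, -0.0, -2.191]
contact_force: [-0.1, -0.8, -0.9]
opening: 0.011
[0.5978 0.2868 0.0506] [-1.571 -0.    -2.191] 0.011 [-0.1 -0.8 -0.9]
top 24 slope along/lat [-0.05   0.016] rim z at c 0.0584 centre fit [0.5592 0.2324] r 0.0264 expected c [0.5574 0.2302 0.0507]
side 24 slope along/lat [-0.039 -0.006] rim z at c 0.0573 centre fit [0.5563 0.2298] r 0.0275 expected c [0.5574 0.2302 0.0507]
```

No contact yet, so I'll take another 2 mm and then check.

```bash
python3 -m pendant '[[[0,0.1,0,0,0,0,0.6],[0,0.2,0,0,0,0,0.6],[0,0.2,0,0,0,0,0.6]]]'
```

```text
time: 16.3
tool_pos: [0.5986, 0.2873, 0.0498]
tool_rot: [-1.57, 0.002, -2.191]
contact_force: [0.4, 2.4, 4.3]
opening: 0.0115
```

Contact at 4.3 N. Releasing and backing off.

```bash
python3 -m pendant '[[[0,0,0,0,0,0,1.3],[0,0,0,0,0,0,1.6],[0,0,0,0,0,0,2.2],[0,0,0,0,0,0,3],[0,0,0,0,0,0,3],[0,-1,0,0,0,0,3],[0,-4,0,0,0,0,3],[0,-8,0,0,0,0,3],[0,-12,0,0,0,0,3],[0,-16,0,0,0,0,3],[-8,-18,0,0,0,0,3],[-14,-18,0,0,0,0,3],[-14,-18,0,0,0,0,3],[-14,-18,0,0,0,0,3],[-14,-18,0,0,0,0,3]]]'
python3 - <<'E'
from h import *
from scipy.optimize import least_squares
s=status.observe();print(s['time'],s['tool_pos'].round(3),s['contact_force'].round(1))
for n in('top','side'):
    d=cam(n);w=cloud(d);save(d,n+'3.png');hsv=cv2.cvtColor(d['image'],cv2.COLOR_RGB2HSV)
    for k,c,r,z in(('L',(.557,.229),.0547,.045),('M',(.557,.229),.0405,.050),('S',(.557,.229),.0265,.055)):
        q=(abs(w[...,2]-z)<.006)&(abs(np.hypot(w[...,0]-c[0],w[...,1]-c[1])-r)<.006)&(hsv[...,1]<90);P=w[q]
        if len(P)<10: print(n,k,'few');continue
        print(n,k,len(P),least_squares(lambda v:np.hypot(*(P[:,:2]-v).T)-r,c,loss='soft_l1',f_scale=.002).x.round(4),np.percentile(P[:,2],[50,90,99]).round(4))
    hm=(np.hypot(w[...,0]-.557,w[...,1]-.229)<.14)&(w[...,2]>.05)&(w[...,2]<.09)&(hsv[...,1]>70)
    nl,lab,st,ce=cv2.connectedComponentsWithStats(hm.astype(np.uint8))
    for i in range(1,nl):
        if st[i,4]>40:
            H=w[lab==i];m=H.mean(0);print(' handle',m.round(4),np.median(H[:,2]).round(4),'dir',np.degrees(np.arctan2(m[1]-.229,m[0]-.557)).round(1))
a=cv2.imread('pics/top3.png');b=cv2.imread('pics/side3.png')
d=pickle.load(open('top.pkl','rb'));print('dish',cloud(d)[242,380].round(3))
cv2.imwrite('pics/z.png',np.hstack([cv2.resize(a[100:280,130:410],(400,257)),cv2.resize(b[100:280,190:470],(400,257))]))
E
```

```text
time: 17.8
tool_pos: [0.679, 0.4012, 0.2268]
tool_rot: [-1.572, -0.002, -2.19]
contact_force: [-0.1, -0.1, -0.4]
opening: 0.0298
17.8 [0.679 0.401 0.227] [-0.1 -0.1 -0.4]
top L 340 [0.5563 0.2285] [0.0451 0.0481 0.0498]
top M 251 [0.5581 0.2301] [0.0497 0.0535 0.0553]
top S 180 [0.5591 0.2321] [0.055  0.0581 0.0606]
 handle [0.5981 0.2868 0.0727] 0.0728 dir 54.6
 handle [0.5253 0.3042 0.0676] 0.0679 dir 112.9
 handle [0.462  0.2376 0.0621] 0.0624 dir 174.8
side L 176 [0.5547 0.2256] [0.0433 0.0467 0.0482]
side M 160 [0.5559 0.2272] [0.0485 0.0518 0.0539]
side S 115 [0.557  0.2288] [0.0532 0.0564 0.0581]
 handle [0.5944 0.2806 0.0717] 0.0721 dir 54.0
 handle [0.5216 0.3001 0.0653] 0.066 dir 116.5
 handle [0.4584 0.2323 0.0604] 0.0609 dir 178.1
dish [ 0.44  -0.106  0.003]
```

View pics/z.png

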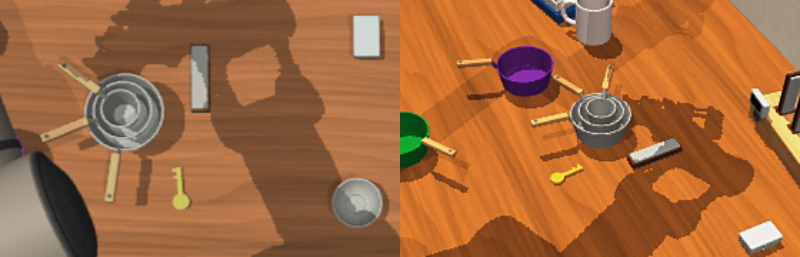

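The last picture shows all three pans nested, with the handles fanned and the arm clear.

```bash
python3 -c "
from h import *
print(robot.hand_in())"
```

```text
the job is handed in; nothing more can be done
None
```

The three steel pans are nested, medium in large and small in medium. I handed the job in at about 18 s on the robot's clock; the hand-in reports no verdict. I carried each pan by its handle, lowered it until it touched with about 4–6 N, and then released it.

Last checks, from the top and side cameras:
- **Seating:** the handle tops stand about 62, 68 and 73 mm high, 5 mm apart as they should be (the side camera reads 1–2 mm lower). The rims are also at about the heights expected for pans fully down.
- **Axes:** neighbouring pans are about 2–2.5 mm off centre, against the 16 mm allowed.
- **Handles:** they point to about 175°, 113° and 55°, so any two cross at about 58–62°.
- **Dish and robot:** the dish reads the same position as at the start. The gripper is clear, with no contact force.

The two cameras disagree by up to about 6 mm in absolute position and about 4° in handle direction. The gaps between pans agree within about 1 mm, so this does not change the result.

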